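# Close the slate-saw isolator over its guard with a bent rod

## Robot

A 7-joint arm with a two-finger parallel gripper is mounted at the origin on the work surface. World frame = base frame: x ahead of the robot, y to its left, z up, the work surface at z = 0. Lengths are in m, angles in rad, forces in N, time in s.
With the tool pointing down it reaches from about 0.425 to 0.925 m from the base axis. Payload 6.8 kg.
Tool frame: the origin (TCP) lies midway between the tips of the shut fingers; the grasp point (between the pads) lies 19 mm behind it; z points along the fingers, y is the line along which they close (so a half turn about z gives the same grasp; the last joint's range is limited). The gripper opens to 85 mm and grips with 20 to 120 N. Pads are 22 mm wide; open, the fingers measure 114 mm over their backs; the gripper's body (76 mm by 85 mm) begins 54 mm behind the grasp point. The pads swing forward as they close: fully open they stand 13 mm farther back than shut.
Start: joints at [-1.431, 0.477, 0.022, 1.555, -0.011, 1.109, -0.083], TCP at [0.166, 0.654, 0.231] pointing down, gripper open.
Joint ranges: [-2.96, 2.96], [-0.34, 2.1], [-1.41, 1.46], [0.24, 2.44], [-1.37, 4.51], [0.17, 1.92], [-2.96, 2.96]. Speed limits (rad/s): [2.39, 2.39, 3.14, 3.14, 3.14, 3.14, 3.14].

## Interface

Orientations are given as a unit quaternion [w, x, y, z].
In Python, from station import bot, imaging gives the robot as it stands.
- The arm moves only by the tool move_arm, never from a script. Its argument "commands" is a list that holds one entry, the list of rows, each a list of 7 numbers: the shift along the tool's x, y, z in m, then the turn, a rotation vector about the tool's x, y, z in degrees, then the finger opening in m, from 0 to 0.0854. In form: [[[x, y, z, rx, ry, rz, grip], ...]]. A call has 1 to 20 rows; each row shifts and turns the commanded pose from where the row before left it, along the tool's axes as they then stand; what a row does not reach is not made up. A row lasts 1/8 s, in which the tool goes at most 62.5 mm and 10.7 degrees, less where a joint would pass 70% of its speed; a pose out of reach is approached as far as the arm can. A call is refused whole if a number of a shift passes 0.0625 or a number of a turn 10.7, either way. A call with a gripper value outside its range is refused whole. The fingers move at their own pace and stop on an object; "squeeze" is the grip in N (left out, the last holds). Time passes only in rows, so rows that do not move let the fingers close. It gives the time, the measured TCP pose, the force, the opening and the grip force at its end, in the units of the state.
- bot.get_obs(): the state, without advancing time (a new reading comes with each control period).
- imaging.read_camera(name): name is "scene" or "top"; returns the picture (420x560x3 uint8, red, green, blue); there is no depth.
- imaging.calibration(name): a dict with "intrinsics" (3x3 intrinsics, pixels), "k1" (the pictures are not rectified: a ray, as slopes to the right and down, at radius r is drawn at 1 + k1 r^2 times it, then the intrinsics apply), "extrinsics" (4x4, takes a point from camera to world coordinates). Camera axes: x right, y down, z forward; pixel columns grow to the right and rows downward; lengths in m; the calibration is good to about 2 mm. A picture is of the moment at which its call begins. calibration takes no time and is no camera call.
- bot.hand_in(): hands the job in; it is judged then, once.
The state is a dict: "t": time; "q": joint angles; "joint_vel": joint speeds; "joint_torque": joint torques, N m; "eef_pos": TCP position; "tool_rot": TCP orientation; "contact_force": force on the tool from outside, world axes, zero at the start; "torque": the same for the moment, N m; "gripper_width": opening from 0.0 (shut) to 1.0 (fully open); "grasp_force": force on a finger pad.
Only numpy, scipy, OpenCV 4.12 (cv2) and the standard library are available. Lean on these libraries where they do the work, as an engineer would, in place of code of your own. Each camera call takes 0.05 s, during which the arm holds its last target. There are 200 camera calls.

## Task

Take the bent rod by its orange handle out of the open vise, reach over the slate guard with it, and with the rod's leg draw the red isolator lever towards the guard until you feel its hidden stop, then keep it leaned there with about 12 newtons for a second so that it seats: never over 25 newtons. Lay the rod back in the vise jaws the way it lay and let go. Work the lever with the rod only, go gently over the fragile slate guard, and leave the jar, gauge block, loose slate and nail bar where they are.

Things in the scene. Friction and masses are not known exactly. Their poses are not given: they have to be found in the camera images.
- rod: Loose bent rod, 0.16-0.24 kg, level, leg down. Origin: on the bar axis inside the orange handle, where to grip. Local x runs along the bar to the leg, z up. Handle 20 mm wide (y), 30 high, x = -50 to +40 mm; then a steel bar 12 x 12 mm to x = +156 mm on the same axis; at x = +150 mm a 12 mm round leg goes straight down. Balances at about x = +87 mm. Starts lying in the vise.
- rod_tip (a point): Round lower end of the rod's leg: lies at (150, 0, -85) mm in the rod's frame.
- vise: Fixed dark cast-iron vise, base 130 x 120 mm. Origin: on the bench under the middle of the jaws. The open slot between the jaws runs along local x: 24 mm wide (y), 50 mm long (x = -25 to +25 mm). Jaw tops 125 mm above the bench; the flat rest bar in the slot has its top at 104 mm. Screw and cross handle stick out to y = +110 mm, below 105 mm.
- vise_rest (a point): Where the rod's origin belongs when the rod lies in the vise: at (-80, 0, 110) mm in the vise's frame, on the robot's side of the jaws. The rod then points along the vise's +x, its square bar flat on the rest bar, its leg hanging beyond the jaws, 25 mm above the bench.
- station: Fixed saw isolator on a plywood base 170 x 200 mm. Origin: on the bench; local x points away from the guard, so the lever is drawn along local -x. Grey box 95 x 100 mm, x from -12 to +82 mm, top 45 mm above the bench. The lever stands up from its top.
- guard: Fixed upright slate plate, fragile, across the front of the station: 8 mm thick, 200 mm wide, at local x = -50 mm of the station, its top 100 mm above the bench. Origin: under its middle at bench height, axes as the station.
- lever: Upright red plate, 8 mm thick (station x), 30 mm wide (y), from 46 to 86 mm above the bench. Origin: middle of its top edge; axes as the station. It slides along station x only. Starts between x = +25 and +53 mm; drawn to the guard it drags with about 3 N and stays where left. Its rigid stop is inside the box, unseen, set anew each time between x = -3 and +13 mm: find it by feel.
- jar: Loose open jar of green glass with hooks in it, 72 mm across, 88 mm high. Origin: centre of its underside. Leave alone.
- gauge: Loose brass gauge block 50 x 30 x 20 mm. Origin: centre of its underside. Leave alone.
- slate: Loose grey slate offcut 90 x 110 x 8 mm. Origin: centre of its underside. Leave alone.
- nailbar: Loose dark steel nail bar 230 mm long (local y), 30 mm wide, 8 mm thick, with a 30 mm high heel at its -y end. Origin: centre of its underside. Leave alone.
Mind the look-alikes: they are no part of the job. There is more than one size of the rod; the job needs the largest.

How it is judged:
On the way, in this order (a step that is already met when the one before it is completed fails the run):
1. the rod is lifted out of the vise (height (world z) of rod above 0.14 m), for 0.1 s.
2. the rod holds the lever against its stop with 6 to 18 N for 0.5 s (x of lever in the frame of station below 0.015 m and contact force between rod and lever between 6 and 18 N), for 0.5 s.
At the end, for the whole second after the job is handed in: Lever left drawn, its origin below 16 mm on the station's x. Rod released and still in the vise jaws: level within 0.08 rad, along the slot within 0.25 rad, its origin 66 to 95 mm on the robot's side of the vise's origin and 106 to 115 mm above the bench, leg tip within 25 mm of the slot's line (x of lever in the frame of station below 0.016 m and x of rod in the frame of vise between -0.095 and -0.066 m and y of rod_tip in the frame of vise between -0.025 and 0.025 m and height (world z) of rod between 0.106 and 0.115 m and angle between rod's own z axis and vertical below 0.08 rad and angle between the x axis of rod and the x axis of vise, either way round below 0.25 rad and linear speed of rod below 0.02 m/s); the robot touches nothing.
It fails at once if the rod presses on the lever with more than 25 N (contact force between rod and lever above 25 N).
It fails at once if the gripper or arm touches the lever (contact force between any of the fingers, the arm and lever above 0.5 N).
It fails at once if the slate guard is struck or pressed with more than 8 N (contact force between anything else and guard above 8 N).
It fails at once if the jar, gauge block, loose slate or nail bar is moved more than 15 mm (distance of any of jar, gauge, slate, nailbar from where it was at the start of the episode above 0.015 m).
It also fails if it takes over 58 s, if anything falls off the work surface, if the arm or the gripper's body presses on something with over 40 N, if the wrist force passes 120 N, or if a joint passes its speed limit or range.

## Working session

There is one attempt and no reset: what is moved stays moved. The work goes in short steps, Python scripts to look and compute and a tool call to move; the robot and the scene stay as the last step left them, time stands still between calls to the robot, and variables do not carry over. Pictures are saved under pics/ and viewed, at most 11 in all, crops included, and the job is handed in when it is done.

Besides the shell and the picture viewer there is one more tool, called after "Request:" as name([rows], argument=value, ...), one row to a line, values as JSON. move_arm: Moves the arm, as the interface text tells. Its arguments: {"type":"object","properties":{"commands":{"type":"array","items":{"type":"array","items":{"type":"array","items":{"type":"number"}}}},"squeeze":{"type":"number"}},"required":["commands"]}

```bash
mkdir -p pics; python3 - <<'E'
from station import bot, imaging
import cv2, numpy as np
for n in ("scene","top"):
    im=imaging.read_camera(n); cv2.imwrite(f"pics/{n}0.png",im[:,:,::-1])
    c=imaging.calibration(n); print(n,np.round(c["intrinsics"],1).tolist(),c["k1"],np.round(c["extrinsics"],3).tolist())
o=bot.get_obs(); print(o)
E
ls
```

```text
scene [[469.9, 0.0, 281.8], [0.0, 469.9, 210.6], [0.0, 0.0, 1.0]] -0.11972921428528858 [[-0.435, 0.629, -0.645, 1.246], [0.9, 0.296, -0.319, 0.334], [-0.009, -0.719, -0.695, 0.848], [0.0, 0.0, 0.0, 1.0]]
top [[438.3, 0.0, 283.7], [0.0, 438.3, 210.9], [0.0, 0.0, 1.0]] 0.007082384095849845 [[0.016, -0.992, 0.124, 0.415], [-1.0, -0.015, 0.015, -0.029], [-0.013, -0.124, -0.992, 1.039], [0.0, 0.0, 0.0, 1.0]]
{'t': 0.1, 'q': array([-1.43110486,  0.47772226,  0.02235619,  1.55634222, -0.01150569,
        1.10928649, -0.08310861]), 'joint_vel': array([-4.25396112e-04, -2.34930751e-03,  1.16235503e-03, -3.27624374e-03,
        2.55427620e-05, -5.85175077e-06, -4.07803625e-04]), 'joint_torque': array([ 3.68588386e-03, -5.97758782e+01,  1.61307704e+00, -2.81954366e+01,
        1.27253582e-02,  5.02334005e-03, -2.11368203e-06]), 'eef_pos': array([0.16544058, 0.65386967, 0.23042434]), 'tool_rot': array([-4.11338959e-05,  1.23580473e-01,  9.92334219e-01, -8.13953385e-04]), 'contact_force': array([-0.00420176, -0.30474989, -0.15252768]), 'torque': array([-0.01280039,  0.02479805,  0.06489308]), 'grasp_force': 0.0, 'gripper_width': 0.9998908869351965}
pics
```

View pics/scene0.png

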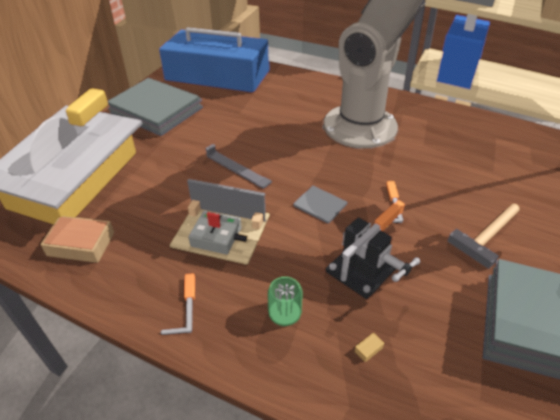

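View pics/top0.png

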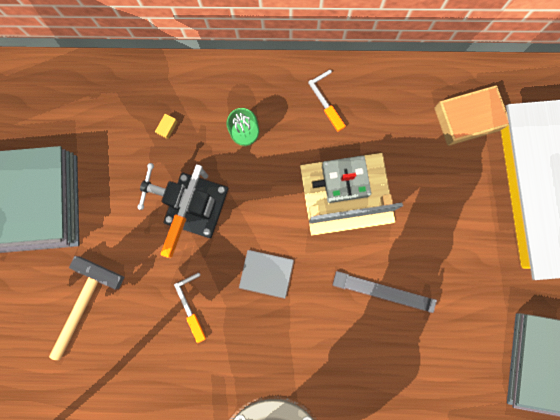

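The scene view shows the rod in the vise with its handle at (385,217), the station and guard at (225,215), the jar at (285,300) and the gauge at (370,347). In the top view:

| Thing | Pixel |
|---|---|
| Rod handle | (173,236) |
| Lever | (348,176) |
| Guard | (355,213) |
| Slate | (267,273) |
| Nail bar | (385,291) |

**Rod look-alikes (top view):** loose hook at (190,310), loose hook at (328,100), and the bent rod lying in the vise at (180,215). I choose the one in the vise, which is also the largest, and check it in close crops.

```bash
cat > h.py <<'E'
from station import bot, imaging
import cv2, numpy as np
from scipy.spatial.transform import Rotation as R
def cal(n):
    c=imaging.calibration(n); return np.array(c["intrinsics"]),c["k1"],np.array(c["extrinsics"])
def ray(n,uv):
    K,k1,E=cal(n); d=np.array([(uv[0]-K[0,2])/K[0,0],(uv[1]-K[1,2])/K[1,1]]); s=d.copy()
    for _ in range(20): s=d/(1+k1*(s@s))
    return E[:3,3],E[:3,:3]@np.array([*s,1])
def onz(n,uv,z):
    o,d=ray(n,uv); return (o+d*(z-o[2])/d[2])[:2]
def proj(n,p):
    K,k1,E=cal(n); q=E[:3,:3].T@(np.asarray(p)-E[:3,3]); s=q[:2]/q[2]; s=s*(1+k1*(s@s)); return K[[0,1],[0,1]]*s+K[:2,2]
def frame(x,y,yaw,pts):
    c,s=np.cos(yaw),np.sin(yaw); return [np.array([x+c*p[0]-s*p[1],y+s*p[0]+c*p[1],p[2]]) for p in pts]
def panels(ims,boxes,f,name):
    cv2.imwrite(name,np.vstack([np.hstack([cv2.resize(im[v:v+h,u:u+w],(400,300),interpolation=cv2.INTER_CUBIC) for im,(u,v,w,h) in row]) for row in boxes])[:,:,::-1])
E
python3 - <<'E'
from h import *
t=imaging.read_camera("top"); s=imaging.read_camera("scene")
panels(None,[[(t,(120,160,120,105-15)),(t,(295,140,120,90))],[(s,(320,185,120,90)),(s,(165,170,120,90))]],None,"pics/p1.png")
E
```

```text
(no output)
```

View pics/p1.png

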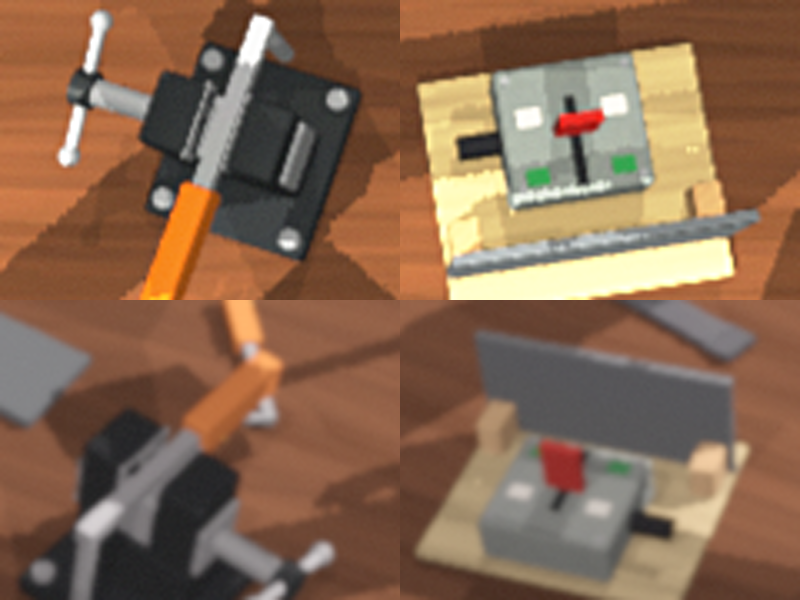

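The top-left and bottom-left crops show the largest rod, lying in the vise with its orange handle towards the robot. The bar end is at crop (263,18). The right-hand crops show the lever at (579,123) and the guard top edge from (450,265) to (757,214).

```bash
python3 - <<'E'
from h import *
from scipy.optimize import least_squares
t=imaging.read_camera("top"); s=imaging.read_camera("scene")
f=120/400
T=lambda u,v,o:(o[0]+u*f,o[1]+v*f)
# station fit
obs=[("top",(-50,100,100),T(450,268,(295,140))),("top",(-50,-100,100),T(757,217,(295,140))),
("top",(82,50,45),T(93,75,(295,140))),("top",(82,-50,45),T(237,55,(295,140))),("top",(-12,-50,45),T(252,183,(295,140))),("top",(-12,50,45),T(115,207,(295,140))),
("scene",(-46,-100,100),T(75,332,(165,80))),("scene",(-46,100,100),T(333,380,(165,80)))]
obs=[(n,p,(u if True else 0)) for n,p,u in obs]
obs[0]=("top",(-50,100,100),T(50,268,(295,140)));obs[1]=("top",(-50,-100,100),T(357,217,(295,140)))
def res(v,obs):
    r=[]
    for n,p,uv in obs:
        w=frame(v[0],v[1],v[2],[np.array(p)/1000])[0]; r+=list(proj(n,w)-uv)
    return np.array(r)
q=least_squares(res,[.6,-.2,0],args=(obs,),loss="soft_l1"); print("station",q.x,np.round(q.fun,1))
st=q.x
def lx(n,uv,z):  # in station frame
    p=onz(n,uv,z)-st[:2]; c,s_=np.cos(st[2]),np.sin(st[2]); return np.round([c*p[0]+s_*p[1],-s_*p[0]+c*p[1]],4)
for n,im,box in(("top",t,(335,165,30,25)),("scene",s,(200,200,30,35))):
    u,v,w,h=box; b=cv2.cvtColor(im[v:v+h,u:u+w],cv2.COLOR_RGB2HSV); m=((b[...,0]<6)|(b[...,0]>172))&(b[...,1]>170)&(b[...,2]>90)
    ys,xs=np.nonzero(m); print(n,len(xs),xs.min()+u,xs.max()+u,ys.min()+v,ys.max()+v,xs.mean()+u,ys.mean()+v)
    print(" lever station xy at z=.086",lx(n,(xs.mean()+u,ys.mean()+v),.086))
print("scene lever top edge",lx("scene",T(161,145,(165,170)),.086))
# rod
u,v,w,h=150,205,50,60; b=cv2.cvtColor(t[v:v+h,u:u+w],cv2.COLOR_RGB2HSV); m=((b[...,0]>8)&(b[...,0]<20)&(b[...,1]>190)&(b[...,2]>190)).astype(np.uint8)
n,l,stt,_=cv2.connectedComponentsWithStats(m); k=1+np.argmax(stt[1:,4]); pts=np.argwhere(l==k)[:,::-1].astype(np.float32)
r=cv2.minAreaRect(pts); c=cv2.boxPoints(r)+[u,v]; print("orange",np.round(c,1).tolist(),stt[k])
P=np.array([onz("top",x,.125) for x in c]); print(np.round(P,4).tolist())
ctr=P.mean(0); end=onz("top",(198.9,165.4),.116)
print("handle centre",ctr,"bar end",end,"dist",np.linalg.norm(end-ctr),"yaw",np.degrees(np.arctan2(*(end-ctr)[::-1])))
vc=[onz("top",T(*x,(120,160)),.01) for x in((207,43),(360,92),(303,258),(148,210))]
print("vise base ctr",np.mean(vc,0),np.round(vc,3).tolist())
for nme,uv in(("jar",(243,127)),("slate",(267,273)),("gauge",(166,126)),("hook",(190,310)),("nail",(385,291))): print(nme,onz("top",uv,.0))
E
```

```text
station [ 0.58081796 -0.16357928  0.16272308] [ 0.6 -1.2  0.3  0.6 -0.9  0.  -1.4 -0.3  1.1  1.  -1.   0.1 -0.  -0.2
 -0.9  0.1]
top 73 342 355 173 180 348.1506849315069 176.42465753424656
 lever station xy at z=.086 [0.0331 0.0025]
scene 105 208 218 214 226 213.4952380952381 219.5047619047619
 lever station xy at z=.086 [0.0541 0.0098]
scene lever top edge [0.0358 0.0018]
orange [[159.4, 254.9], [172.8, 213.6], [183.0, 216.9], [169.6, 258.2]] [ 11  10  22  43 346]
[[0.4333, 0.2421], [0.5201, 0.2183], [0.5134, 0.1965], [0.4268, 0.2204]]
handle centre [0.47339204 0.21932151] bar end [0.62664957 0.16934142] dist 0.161201358193767 yaw -18.062094541521972
vise base ctr [0.55473056 0.19430312] [[0.632, 0.232], [0.598, 0.12], [0.478, 0.157], [0.511, 0.268]]
jar [0.75074389 0.08981981]
slate [0.39743326 0.0234515 ]
gauge [0.75086208 0.27922257]
hook [0.3092024  0.20102757]
nail [ 0.36060184 -0.25228873]
```

Request:
move_arm([
  [[-0.0293,-0.0247,0,0,0,0,0.085],[-0.0293,-0.0247,0,0,0,0,0.085],[-0.0293,-0.0247,0,0,0,0,0.085],[-0.0293,-0.0247,0,0,0,0,0.085],[-0.0293,-0.0247,0,0,0,0,0.085],[-0.0293,-0.0247,0,0,0,0,0.085],[-0.0293,-0.0247,0,0,0,0,0.085],[-0.0293,-0.0247,0,0,0,0,0.085],[-0.0293,-0.0247,0,0,0,0,0.085],[-0.0293,-0.0247,0,0,0,0,0.085],[-0.0293,-0.0247,0,0,0,0,0.085],[-0.0293,-0.0247,0,0,0,0,0.085],[-0.0293,-0.0247,0,0,0,0,0.085],[-0.0293,-0.0247,0,0,0,0,0.085],[0,0,0,0,0,2.8,0.085],[0,0,0,0,0,0,0.085],[0,0,0,0,0,0,0.085]],
], squeeze=120)

```text
t: 2.42
eef_pos: [0.478, 0.2191, 0.2313]
tool_rot: [-0.0, 0.147, 0.989, 0.0]
contact_force: [0.3, 0.3, 0.7]
gripper_width: 0.997
grasp_force: 0.0
```

```bash
python3 - <<'E'
from h import *
t=imaging.read_camera("top"); s=imaging.read_camera("scene")
g=bot.get_obs()["eef_pos"]; print(g, proj("scene",[.478,.218,.11]),proj("scene",g))
for im,n in((t,"top"),(s,"scene")):
    p=proj(n,[.478,.218,.125]); cv2.circle(im,tuple(int(round(x)) for x in p),1,(0,0,255),-1)
panels(None,[[(t,(100,130,160,120)),(s,(310,130,160,120))]],None,"pics/p2.png")
E
```

```text
[0.47807365 0.21910857 0.23130292] [387.69100748 216.66221817] [396.73915469 175.01704073]
```

View pics/p2.png

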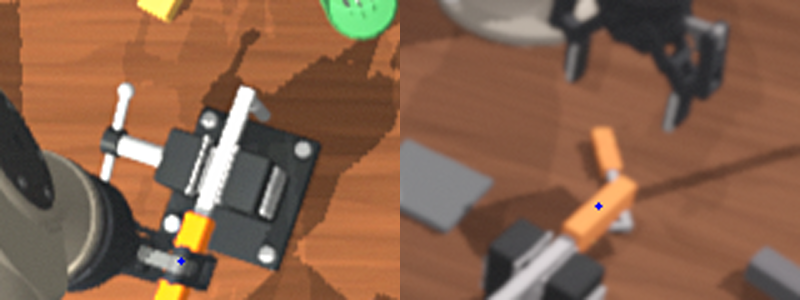

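The overlay dot at (598,206), the estimated rod origin, lies on the middle of the handle, and the fingers straddle it. I descend and grip.

Request:
move_arm([
  [[0,-0.001,0.0175,0,0,0,0.085],[0,0,0.0175,0,0,0,0.085],[0,0,0.0175,0,0,0,0.085],[0,0,0.0175,0,0,0,0.085],[0,0,0.0175,0,0,0,0.085],[0,0,0.0175,0,0,0,0.085],[0,0,0.0175,0,0,0,0.085],[0,0,0.0175,0,0,0,0.085],[0,0,0,0,0,0,0.085],[0,0,0,0,0,0,0.04],[0,0,0,0,0,0,0.03],[0,0,0,0,0,0,0.025],[0,0,0,0,0,0,0.02],[0,0,0,0,0,0,0.015],[0,0,0,0,0,0,0.0],[0,0,0,0,0,0,0],[0,0,0,0,0,0,0],[0,0,0,0,0,0,0]],
], squeeze=120)

```text
t: 4.78
eef_pos: [0.4782, 0.2175, 0.0917]
tool_rot: [0.0, 0.148, 0.989, 0.0]
contact_force: [-2.2, -1.0, 5.2]
gripper_width: 0.22
grasp_force: 116.6
```

Request:
move_arm([
  [[0,0,-0.004,0,0,0,0],[0,0,-0.006,0,0,0,0],[0,0,-0.009,0,0,0,0],[0,0,-0.012,0,0,0,0],[0,0,-0.014,0,0,0,0],[0,0,-0.014,0,0,0,0],[0,0,-0.014,0,0,0,0],[0,0,-0.014,0,0,0,0],[0,0,-0.014,0,0,0,0],[0,0,-0.009,0,0,0,0],[0,0,-0.005,0,0,0,0],[0,0,0,0,0,0,0],[0,0,0,0,0,0,0],[0,0,0,0,0,0,0]],
])

```text
t: 6.52
eef_pos: [0.4778, 0.2174, 0.2058]
tool_rot: [-0.0, 0.148, 0.989, -0.0]
contact_force: [0.7, -0.4, -1.2]
gripper_width: 0.217
grasp_force: 116.8
```

```bash
python3 - <<'E'
from h import *
s=imaging.read_camera("scene"); t=imaging.read_camera("top")
o=bot.get_obs(); g=o["eef_pos"]; print(g,o["contact_force"],o["torque"])
yaw=np.radians(-16.9); z=g[2]+.0185
for im,n in((t,"top"),(s,"scene")):
  for p in frame(g[0],g[1],yaw,[(.15,0,z),(.15,0,z-.085),(.04,0,z),(.156,0,z+.006)]):
    q=proj(n,p); print(n,q.round(1)); cv2.circle(im,tuple(int(round(x)) for x in q),1,(0,0,255),-1)
panels(None,[[(t,(140,140,100,75)),(s,(320,150,100,75))]],None,"pics/p3.png")
E
```

```text
[0.47797115 0.21749311 0.20600577] [ 0.54150418 -0.45992933 -1.38135188] [ 0.02528695  0.19438035 -0.00497412]
top [184.8 155.1]
top [194.3 165.2]
top [165.3 209.5]
top [185.1 151.4]
scene [352.5 215. ]
scene [348.4 245. ]
scene [384.8 186.7]
scene [350.9 214.4]
```

View pics/p3.png

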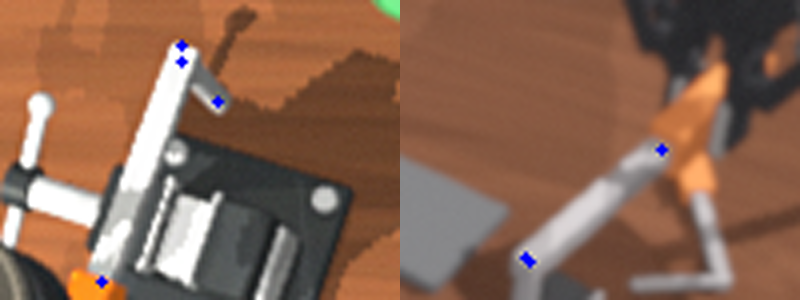

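The overlay dots match the lifted rod. It is level, with the bar end at (181,45) and the leg tip at (218,102) in the left crop. I now carry it over to the station, turn it, and check before descending.

Request:
move_arm([
  [[-0.004,-0.012,0,0,0,0,0],[-0.0085,-0.024,0,0,0,0,0],[-0.0109,-0.031,0,0,0,0,0],[-0.0109,-0.031,0,0,0,0,0],[-0.0109,-0.031,0,0,0,0,0],[-0.0109,-0.031,0,0,0,0,0],[-0.0109,-0.031,0,0,0,0,0],[-0.0109,-0.031,0,0,0,0,0],[-0.0109,-0.031,0,0,0,0,0],[-0.0109,-0.031,0,0,0,0,0],[-0.0109,-0.031,0,0,0,0,0],[-0.0109,-0.031,0,0,0,0,0],[-0.0083,-0.0264,0,0,0,0,0],[-0.0006,0,0,0,0,-6.5,0],[0,0,0,0,0,-6.6,0],[0,0,0,0,0,-6.6,0],[0,0,0,0,0,-6.5,0],[0,0,0,0,0,0,0],[0,0,0,0,0,0,0],[0,0,0,0,0,0,0]],
])

```text
t: 9.12
eef_pos: [0.4938, -0.1768, 0.2063]
tool_rot: [-0.0, -0.08, 0.997, -0.0]
contact_force: [-0.1, -0.4, -1.1]
gripper_width: 0.214
grasp_force: 117.1
```

```bash
python3 - <<'E'
from h import *
s=imaging.read_camera("scene"); t=imaging.read_camera("top")
o=bot.get_obs(); g=o["eef_pos"]; print(g,o["contact_force"],o["torque"],o["gripper_width"],o["tool_rot"])
Rt=R.from_quat(o["tool_rot"],scalar_first=True).as_matrix(); yaw=np.arctan2(-Rt[1,0],-Rt[0,0]); print("yaw",np.degrees(yaw))
z=g[2]+.0185; st=(.5808,-.1636,.1627)
d=g[:2]-st[:2]; c,sn=np.cos(st[2]),np.sin(st[2]); print("rod origin in station",c*d[0]+sn*d[1],-sn*d[0]+c*d[1])
for im,n in((t,"top"),(s,"scene")):
  for p in frame(g[0],g[1],yaw,[(.15,0,z-.085),(.156,0,z+.006)]):
    q=proj(n,p); cv2.circle(im,tuple(int(round(x)) for x in q),1,(0,0,255),-1)
  for p in frame(*st,[(.034,.015,.086),(.034,-.015,.086),(.062,0,.046),(-.05,.1,.1),(-.05,-.1,.1)]):
    q=proj(n,p); cv2.circle(im,tuple(int(round(x)) for x in q),1,(0,255,0),-1)
panels(None,[[(t,(300,120,120,90)),(s,(165,160,120,90))]],None,"pics/p4.png")
E
```

```text
[ 0.49391587 -0.17668503  0.20627103] [ 0.44064529 -0.80802462 -1.89513058] [-9.87205308e-03  1.45993262e-01  4.02646689e-05] 0.21367602694018628 [-4.38782347e-05 -7.99018433e-02  9.96802735e-01 -2.71715131e-05]
yaw 9.165847305874784
rod origin in station -0.0878562463966327 0.0011615440600305782
```

View pics/p4.png

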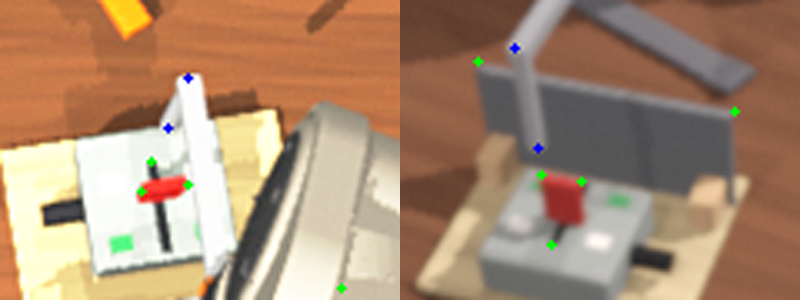

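All overlays agree: the leg tip is at (538,148) in the right crop and comes down at the dot at (551,243), on the far side of the lever, clear of it. I descend to about 5 mm above the box.

Request:
move_arm([
  [[0,0,0.006,0,0,0,0],[0,0,0.01,0,0,0,0],[0,0,0.01,0,0,0,0],[0,0,0.01,0,0,0,0],[0,0,0.01,0,0,0,0],[0,0,0.01,0,0,0,0],[0,0,0.01,0,0,0,0],[0,0,0.01,0,0,0,0],[0,0,0.008,0,0,0,0],[0,0,0.004,0,0,0,0],[0,0,0,0,0,0,0],[0,0,0,0,0,0,0],[0,0,0,0,0,0,0]],
])

```text
t: 10.85
eef_pos: [0.4942, -0.1767, 0.1186]
tool_rot: [0.0, -0.08, 0.997, -0.0]
contact_force: [-0.2, 0.3, -2.1]
gripper_width: 0.214
grasp_force: 117.1
```

```bash
python3 - <<'E'
from h import *
s=imaging.read_camera("scene"); 
o=bot.get_obs(); print(o["eef_pos"],o["contact_force"],o["torque"],o["gripper_width"])
cv2.imwrite("pics/p5.png",cv2.resize(s[150:260,160:300],None,fx=4,fy=4,interpolation=cv2.INTER_CUBIC)[:,:,::-1])
E
```

```text
[ 0.49413902 -0.17671005  0.1185818 ] [ 0.02408481  0.46289849 -1.08227828] [-0.03168023  0.15772708  0.05615247] 0.21403992416882706
```

View pics/p5.png

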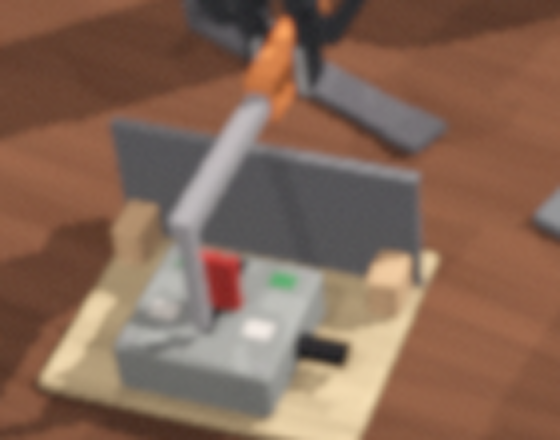

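The leg stands beyond the lever, with its tip at (205,325) and the red plate at (222,280), and touches nothing. I draw towards the guard along tool +x, slowly.

Request:
move_arm([
  [[0.002,0,0,0,0,0,0],[0.002,0,0,0,0,0,0],[0.002,0,0,0,0,0,0],[0.002,0,0,0,0,0,0],[0.002,0,0,0,0,0,0],[0.002,0,0,0,0,0,0],[0.002,0,0,0,0,0,0],[0.002,0,0,0,0,0,0],[0.002,0,0,0,0,0,0],[0.002,0,0,0,0,0,0],[0.002,0,0,0,0,0,0],[0.002,0,0,0,0,0,0],[0.002,0,0,0,0,0,0],[0.002,0,0,0,0,0,0],[0.002,0,0,0,0,0,0]],
])

```text
t: 12.78
eef_pos: [0.4643, -0.1815, 0.1184]
tool_rot: [0.0, -0.08, 0.997, -0.0]
contact_force: [3.0, 0.2, -3.3]
gripper_width: 0.219
grasp_force: 117.0
```

```bash
cat > st.py <<'E'
from h import *
o=bot.get_obs(); g=o["eef_pos"]; d=g[:2]-[.5808,-.1636]; u=np.array([np.cos(.1627),np.sin(.1627)])
print("t",o["t"],"leg x if rigid",d@u+.15,"f along",o["contact_force"][:2]@u,"fz",o["contact_force"][2],"torque",o["torque"],"z",g[2])
E
python3 st.py
```

```text
t 12.775 leg x if rigid 0.032104499950528706 f along 3.021116801652091 fz -3.2921622805412607 torque [ 0.01851876 -0.59443834 -0.04205879] z 0.1183541361440858
```

Request:
move_arm([
  [[0.001,0,0,0,0,0,0],[0.001,0,0,0,0,0,0],[0.001,0,0,0,0,0,0],[0.001,0,0,0,0,0,0],[0.001,0,0,0,0,0,0],[0.001,0,0,0,0,0,0]],
])

```text
t: 13.52
eef_pos: [0.4584, -0.1825, 0.1183]
tool_rot: [0.0, -0.08, 0.997, -0.0]
contact_force: [3.4, -0.6, -2.7]
gripper_width: 0.218
grasp_force: 117.0
```

Request:
move_arm([
  [[0.0005,0,0,0,0,0,0],[0.0005,0,0,0,0,0,0],[0.0005,0,0,0,0,0,0]],
])

```text
t: 13.9
eef_pos: [0.4569, -0.1827, 0.1183]
tool_rot: [0.0, -0.08, 0.997, -0.0]
contact_force: [2.8, 0.5, -2.6]
gripper_width: 0.214
grasp_force: 117.0
```

Request:
move_arm([
  [[0.0005,0,0,0,0,0,0],[0.0005,0,0,0,0,0,0],[0.0005,0,0,0,0,0,0]],
])

```text
t: 14.28
eef_pos: [0.4554, -0.1829, 0.1183]
tool_rot: [0.0, -0.08, 0.997, -0.0]
contact_force: [3.3, -1.1, -2.9]
gripper_width: 0.215
grasp_force: 117.0
```

Request:
move_arm([
  [[0.0005,0,0,0,0,0,0],[0.0005,0,0,0,0,0,0],[0.0005,0,0,0,0,0,0]],
])

```text
t: 14.65
eef_pos: [0.4539, -0.1832, 0.1183]
tool_rot: [-0.0, -0.08, 0.997, -0.0]
contact_force: [2.7, 0.1, -2.7]
gripper_width: 0.22
grasp_force: 117.0
```

Request:
move_arm([
  [[0.0005,0,0,0,0,0,0],[0.0005,0,0,0,0,0,0],[0.0005,0,0,0,0,0,0]],
])

```text
t: 15.02
eef_pos: [0.4525, -0.1834, 0.1183]
tool_rot: [0.0, -0.08, 0.997, 0.0]
contact_force: [2.9, -0.2, -2.8]
gripper_width: 0.217
grasp_force: 117.0
```

Request:
move_arm([
  [[0.0005,0,0,0,0,0,0],[0.0005,0,0,0,0,0,0],[0.0005,0,0,0,0,0,0]],
])

```text
t: 15.4
eef_pos: [0.451, -0.1836, 0.1183]
tool_rot: [0.0, -0.08, 0.997, 0.0]
contact_force: [2.8, -0.1, -2.5]
gripper_width: 0.214
grasp_force: 117.0
```

Request:
move_arm([
  [[0.0005,0,0,0,0,0,0],[0.0005,0,0,0,0,0,0],[0.0005,0,0,0,0,0,0]],
])

```text
t: 15.78
eef_pos: [0.4495, -0.1839, 0.1183]
tool_rot: [-0.0, -0.08, 0.997, 0.0]
contact_force: [2.2, -1.8, -2.0]
gripper_width: 0.216
grasp_force: 117.0
```

Request:
move_arm([
  [[0.0005,0,0,0,0,0,0],[0.0005,0,0,0,0,0,0],[0.0005,0,0,0,0,0,0]],
])

```text
t: 16.15
eef_pos: [0.448, -0.1841, 0.1183]
tool_rot: [-0.0, -0.08, 0.997, 0.0]
contact_force: [3.5, -0.4, -2.7]
gripper_width: 0.218
grasp_force: 117.0
```

Request:
move_arm([
  [[0.0005,0,0,0,0,0,0],[0.0005,0,0,0,0,0,0],[0.0005,0,0,0,0,0,0]],
])

```text
t: 16.52
eef_pos: [0.4465, -0.1843, 0.1183]
tool_rot: [0.0, -0.08, 0.997, 0.0]
contact_force: [3.4, 0.0, -1.8]
gripper_width: 0.22
grasp_force: 117.0
```

Request:
move_arm([
  [[0.0005,0,0,0,0,0,0],[0.0005,0,0,0,0,0,0],[0.0005,0,0,0,0,0,0]],
])

```text
t: 16.9
eef_pos: [0.445, -0.1846, 0.1183]
tool_rot: [-0.0, -0.08, 0.997, 0.0]
contact_force: [3.7, 0.0, -2.0]
gripper_width: 0.216
grasp_force: 117.0
```

Request:
move_arm([
  [[0.0005,0,0,0,0,0,0],[0.0005,0,0,0,0,0,0],[0.0005,0,0,0,0,0,0]],
])

```text
t: 17.27
eef_pos: [0.4436, -0.1848, 0.1183]
tool_rot: [-0.0, -0.08, 0.997, 0.0]
contact_force: [2.0, -0.4, -3.1]
gripper_width: 0.218
grasp_force: 117.0
```

Request:
move_arm([
  [[0.0005,0,0,0,0,0,0],[0.0005,0,0,0,0,0,0],[0.0005,0,0,0,0,0,0]],
])

```text
t: 17.65
eef_pos: [0.4432, -0.1849, 0.1184]
tool_rot: [0.001, -0.08, 0.997, -0.0]
contact_force: [8.0, -0.3, -5.2]
gripper_width: 0.217
grasp_force: 116.9
```

The stop is felt: 8 N, with the arm lagging its target by about 1 mm. I lean in a little more and let it settle.

Request:
move_arm([
  [[0.0005,0,0,0,0,0,0],[0,0,0,0,0,0,0]],
])

```text
t: 17.9
eef_pos: [0.4432, -0.1849, 0.1184]
tool_rot: [0.001, -0.081, 0.997, -0.0]
contact_force: [8.1, 0.1, -7.0]
gripper_width: 0.213
grasp_force: 116.9
```

Request:
move_arm([
  [[0.0005,0,0,0,0,0,0],[0,0,0,0,0,0,0]],
])

```text
t: 18.15
eef_pos: [0.4431, -0.1848, 0.1185]
tool_rot: [0.002, -0.081, 0.997, -0.0]
contact_force: [8.7, 0.5, -6.6]
gripper_width: 0.218
grasp_force: 117.0
```

Request:
move_arm([
  [[0.0005,0,0,0,0,0,0],[0.0005,0,0,0,0,0,0],[0,0,0,0,0,0,0],[0,0,0,0,0,0,0],[0,0,0,0,0,0,0],[0,0,0,0,0,0,0]],
])

```text
t: 18.9
eef_pos: [0.443, -0.1849, 0.1187]
tool_rot: [0.002, -0.081, 0.997, -0.001]
contact_force: [11.9, 1.5, -6.9]
gripper_width: 0.216
grasp_force: 117.0
```

```bash
python3 st.py
```

```text
t 18.9 leg x if rigid 0.010555648197353162 f along 12.013545990212403 fz -6.873090713590951 torque [ 0.11047613 -2.03125551 -0.11200611] z 0.1187061963196622
```

12.0 N along the pull. I hold for over a second.

Request:
move_arm([
  [[0,0,0,0,0,0,0],[0,0,0,0,0,0,0],[0,0,0,0,0,0,0],[0,0,0,0,0,0,0],[0,0,0,0,0,0,0],[0,0,0,0,0,0,0],[0,0,0,0,0,0,0],[0,0,0,0,0,0,0],[0,0,0,0,0,0,0],[0,0,0,0,0,0,0]],
])

```text
t: 20.15
eef_pos: [0.4431, -0.1849, 0.1187]
tool_rot: [0.002, -0.081, 0.997, -0.001]
contact_force: [11.1, 0.8, -8.3]
gripper_width: 0.215
grasp_force: 117.0
```

```bash
python3 - <<'E'
from h import *
import runpy; runpy.run_path("st.py")
s=imaging.read_camera("scene")
cv2.imwrite("pics/p6.png",cv2.resize(s[140:260,160:300],None,fx=4,fy=4,interpolation=cv2.INTER_CUBIC)[:,:,::-1])
E
```

```text
t 20.15 leg x if rigid 0.010631434601351158 f along 11.13280753003208 fz -8.317173590779108 torque [ 0.11293695 -2.06697472 -0.08778027] z 0.11873419765030221
```

View pics/p6.png

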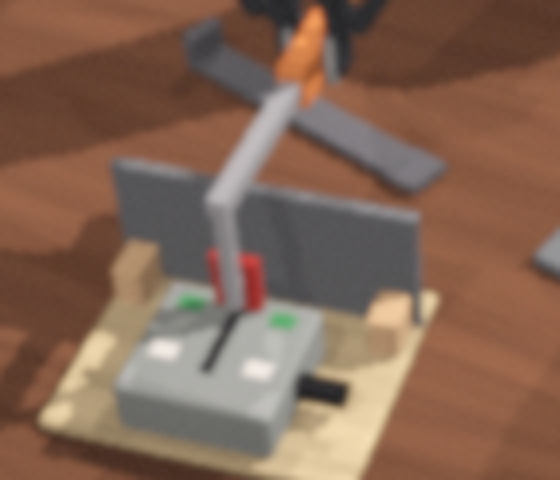

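The lever is drawn, at (237,280) in the crop, with the leg at its middle (232,300) and clear slack to the guard. I back off and lift.

Request:
move_arm([
  [[-0.001,0,0,0,0,0,0],[-0.001,0,0,0,0,0,0],[-0.002,0,0,0,0,0,0],[-0.003,0,0,0,0,0,0],[-0.004,0,0,0,0,0,0],[-0.004,0,0,0,0,0,0],[0,0,0,0,0,0,0],[0,0,-0.005,0,0,0,0],[0,0,-0.01,0,0,0,0],[0,0,-0.0125,0,0,0,0],[0,0,-0.0125,0,0,0,0],[0,0,-0.0125,0,0,0,0],[0,0,-0.0125,0,0,0,0],[0,0,-0.0125,0,0,0,0],[0,0,-0.01,0,0,0,0],[0,0,-0.005,0,0,0,0],[0,0,0,0,0,0,0],[0,0,0,0,0,0,0]],
])

```text
t: 22.45
eef_pos: [0.4546, -0.1829, 0.2104]
tool_rot: [-0.0, -0.08, 0.997, 0.0]
contact_force: [-0.5, 0.4, -2.7]
gripper_width: 0.215
grasp_force: 117.8
```

```bash
python3 - <<'E'
from h import *
import runpy; runpy.run_path("st.py")
s=imaging.read_camera("scene"); t=imaging.read_camera("top")
o=bot.get_obs(); g=o["eef_pos"]; print(g,o["tool_rot"])
Rt=R.from_quat(o["tool_rot"],scalar_first=True).as_matrix(); yaw=np.arctan2(-Rt[1,0],-Rt[0,0]); print("yaw",np.degrees(yaw))
z=g[2]+.0185
for im,n in((t,"top"),(s,"scene")):
  for p in frame(g[0],g[1],yaw,[(.15,0,z-.085),(.156,0,z+.006),(.04,0,z)]):
    q=proj(n,p); cv2.circle(im,tuple(int(round(x)) for x in q),1,(0,0,255),-1)
panels(None,[[(t,(300,120,120,90)),(s,(165,140,120,90))]],None,"pics/p7.png")
E
```

```text
t 22.45 leg x if rigid 0.02239090746807637 f along -0.45357769904348494 fz -2.718911595137574 torque [ 0.02307943  0.13870737 -0.02640146] z 0.2103893493989935
[ 0.45463341 -0.18290011  0.21034144] [-4.77190309e-04 -8.01812376e-02  9.96780181e-01  1.12811066e-04]
yaw 9.197975869728872
```

View pics/p7.png

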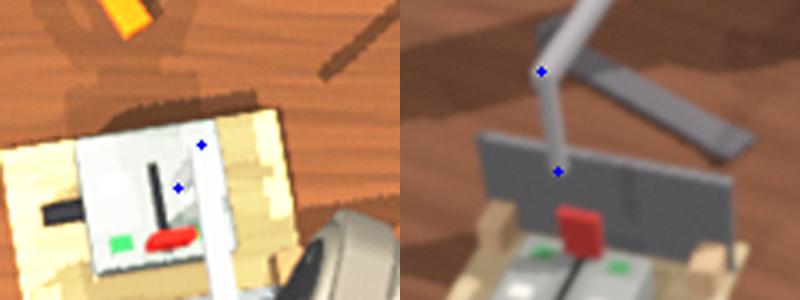

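The rod is still level in the grip, with its tip at (558,171) on the prediction. The lever stays drawn, at (580,232) in the right crop. I carry the rod back above the vise.

Request:
move_arm([
  [[0,0,0,0,0,6.5,0],[0,0,0,0,0,6.5,0],[0,0,0,0,0,6.5,0],[0,0,0,0,0,6.6,0],[0.0031,0.013,0,0,0,0,0],[0.0077,0.0319,0,0,0,0,0],[0.0077,0.0319,0,0,0,0,0],[0.0077,0.0319,0,0,0,0,0],[0.0077,0.0319,0,0,0,0,0],[0.0077,0.0319,0,0,0,0,0],[0.0077,0.0319,0,0,0,0,0],[0.0077,0.0319,0,0,0,0,0],[0.0077,0.0319,0,0,0,0,0],[0.0077,0.0319,0,0,0,0,0],[0.0077,0.0319,0,0,0,0,0],[0.0077,0.0319,0,0,0,0,0],[0.0032,0.0131,0,0,0,0,0],[0.0031,0.013,0,0,0,0,0],[0,0,0,0,0,0,0],[0,0,0,0,0,0,0]],
])

```text
t: 25.05
eef_pos: [0.4783, 0.2163, 0.2108]
tool_rot: [-0.0, 0.148, 0.989, -0.0]
contact_force: [-1.0, 0.6, -1.6]
gripper_width: 0.217
grasp_force: 117.9
```

```bash
python3 - <<'E'
from h import *
s=imaging.read_camera("scene"); t=imaging.read_camera("top")
o=bot.get_obs(); g=o["eef_pos"]; print(g,o["tool_rot"],o["contact_force"],o["torque"])
Rt=R.from_quat(o["tool_rot"],scalar_first=True).as_matrix(); yaw=np.arctan2(-Rt[1,0],-Rt[0,0]); print("yaw",np.degrees(yaw))
z=g[2]+.0185
for im,n in((t,"top"),(s,"scene")):
  for p in frame(g[0],g[1],yaw,[(.15,0,z-.085),(.156,0,z+.006),(.04,0,z)]):
    q=proj(n,p); cv2.circle(im,tuple(int(round(x)) for x in q),1,(0,0,255),-1)
panels(None,[[(t,(140,140,100,75)),(s,(320,150,100,75))]],None,"pics/p8.png")
E
```

```text
[0.47838626 0.21638765 0.2108165 ] [-1.38596693e-05  1.47662336e-01  9.89037818e-01 -1.67557984e-04] [ 0.18928332 -0.10990745 -2.37129538] [0.0147585  0.18053366 0.01187805]
yaw -16.982959509563532
```

View pics/p8.png

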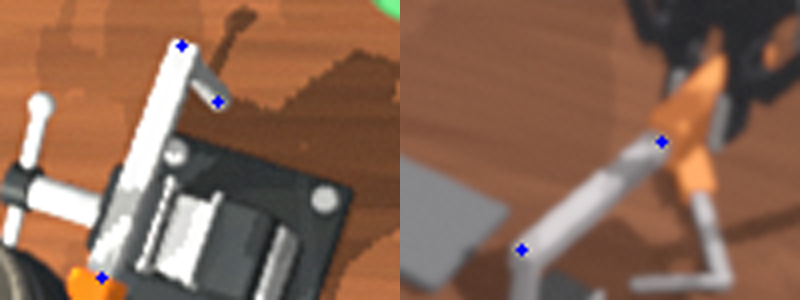

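The view matches the picture after the lift: bar end at (181,45), leg tip at (218,102). I lower into the slot.

Request:
move_arm([
  [[0,0.001,0.008,0,0,0,0],[0,0,0.014,0,0,0,0],[0,0,0.014,0,0,0,0],[0,0,0.014,0,0,0,0],[0,0,0.014,0,0,0,0],[0,0,0.014,0,0,0,0],[0,0,0.012,0,0,0,0],[0,0,0.008,0,0,0,0],[0,0,0.006,0,0,0,0],[0,0,0.005,0,0,0,0],[0,0,0.004,0,0,0,0],[0,0,0.003,0,0,0,0],[0,0,0.002,0,0,0,0],[0,0,0,0,0,0,0],[0,0,0,0,0,0,0]],
])

```text
t: 27.02
eef_pos: [0.4787, 0.2185, 0.0929]
tool_rot: [0.0, 0.147, 0.989, 0.0]
contact_force: [-0.0, -0.5, -2.2]
gripper_width: 0.214
grasp_force: 117.9
```

Request:
move_arm([
  [[0,-0.0007,0.0007,0,0,0,0],[0,0,0.0005,0,0,0,0],[0,0,0,0,0,0,0]],
])

```text
t: 27.4
eef_pos: [0.4785, 0.2179, 0.0919]
tool_rot: [0.0, 0.147, 0.989, 0.0]
contact_force: [-1.5, 0.0, 2.0]
gripper_width: 0.217
grasp_force: 118.3
```

The rod is resting: the vertical force rose from −2.2 N to +2.0 N. I release gently.

Request:
move_arm([
  [[0,0,0,0,0,0,0.018],[0,0,0,0,0,0,0.02],[0,0,0,0,0,0,0.022],[0,0,0,0,0,0,0.025],[0,0,0,0,0,0,0.03],[0,0,0,0,0,0,0.04],[0,0,0,0,0,0,0.055],[0,0,0,0,0,0,0.07],[0,0,0,0,0,0,0.08],[0,0,0,0,0,0,0.08],[0,0,0,0,0,0,0.08]],
], squeeze=20)

```text
t: 28.78
eef_pos: [0.4783, 0.2178, 0.0916]
tool_rot: [-0.0, 0.147, 0.989, -0.0]
contact_force: [0.5, -0.3, 0.5]
gripper_width: 0.934
grasp_force: 0.0
```

Request:
move_arm([
  [[0,0,-0.004,0,0,0,0.08],[0,0,-0.01,0,0,0,0.08],[0,0,-0.015,0,0,0,0.08],[0,0,-0.02,0,0,0,0.08],[0,0,-0.02,0,0,0,0.08],[0,0,-0.02,0,0,0,0.08],[0,0,-0.02,0,0,0,0.08],[0,0,-0.01,0,0,0,0.08],[0,0,0,0,0,0,0.08],[0,0,0,0,0,0,0.08]],
])

```text
t: 30.02
eef_pos: [0.4779, 0.2176, 0.21]
tool_rot: [-0.0, 0.147, 0.989, -0.0]
contact_force: [0.3, 0.1, -0.6]
gripper_width: 0.94
grasp_force: 0.0
```

```bash
python3 - <<'E'
from h import *
s=imaging.read_camera("scene"); t=imaging.read_camera("top")
yaw=np.radians(-16.9); z=.11; g=(.478,.2175); o=bot.get_obs(); print(o["eef_pos"],o["contact_force"])
for im,n in((t,"top"),(s,"scene")):
  for p in frame(g[0],g[1],yaw,[(.15,0,z-.085),(.156,0,z+.006),(.04,0,z+.015)]):
    q=proj(n,p); cv2.circle(im,tuple(int(round(x)) for x in q),1,(0,0,255),-1)
panels(None,[[(t,(130,150,120,90)),(s,(320,185,120,90))],[(t,(295,140,120,90)),(s,(165,170,120,90))]],None,"pics/p9.png")
E
```

```text
[0.47790025 0.21755995 0.20983142] [ 0.27911438  0.00509357 -0.2568226 ]
```

View pics/p9.png

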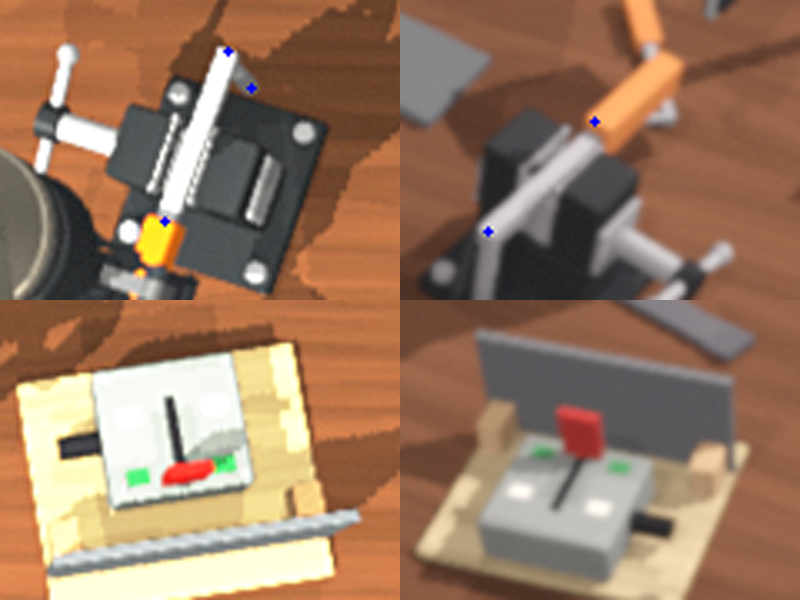

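The rod lies level in the slot, with its bar end at (228,52) and handle front at (165,221) on the predictions. The lever is fully drawn at (188,470), the guard is whole, and the gripper is clear. I hand in.

```bash
python3 -c "
from station import bot
print(bot.hand_in())"
```

```text
the job is handed in; nothing more can be done
None
```

The job is handed in, with no verdict returned: I drew the lever to its stop and leaned on it at about 11–12 N for over a second, and the rod is back level in the vise, released, with the guard untouched.

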